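# Unlock the medicine box and ease the sprung key back

### The arm

A 6-joint arm with a two-finger parallel gripper is mounted at the origin on the work surface. World frame = base frame: x ahead of the robot, y to its left, z up, the work surface at z = 0. Lengths are in m, angles in rad, forces in N, time in s.
With the tool pointing down it reaches from about 0.2 to 0.875 m from the base axis. Payload 3.4 kg.
Tool frame: the origin (TCP) lies between the finger pads; the fingertips stand 25 mm ahead of it and the grasp point (between the pads) lies 6 mm ahead of it (r.nose_length is the z of the fingertips in the tool frame, in m); z points along the fingers, y is the line along which they close (so a half turn about z gives the same grasp; the last joint's range is limited). The gripper opens to 94 mm and grips with 3 to 60 N. Pads are 16 mm wide; open, the fingers measure 119 mm over their backs; the gripper's body (75 mm by 177 mm) begins 78 mm behind the grasp point.
Start: joints at [1.023, 0.276, 1.505, -0, 1.361, -0.121], TCP at [0.238, 0.523, 0.23] pointing down, gripper open.
Joint ranges: [-2.89, 2.89], [-0.75, 2.08], [0.22, 2.7], [-1.18, 4.32], [0.11, 2.71], [-2.7, 2.7]. Speed limits (rad/s): [2.57, 2.57, 3.14, 3.14, 3.14, 3.14].

### API

Orientations are given as a unit quaternion [w, x, y, z].
In Python, from plant import r, gripper_to, inverse_kinematics, vision, models, telemetry gives the robot as it stands. Calls block until the motion is done:
- r.move_to(position, orientation): joint-space move of the TCP to a pose.
- r.move_l(position, rot=None, vel=0.15, guard=None): straight line of the TCP; rot=None keeps the orientation; vel is the mean speed in m/s. With guard (N) it stops when the force on the tool has changed by that much, and returns True; else False.
- r.movej(angles): joint-space move.
- gripper_to(opening, f_grip=None): finger opening in m; f_grip is the grip in N (None keeps the last); returns when the fingers have stopped.
- r.hold(seconds).
- inverse_kinematics(position, orientation): joint angles nearest the present ones, or None.
- vision.snapshot(name): name is "scene" or "top" or "wrist"; returns the picture (480x640x3 uint8, red, green, blue); there is no depth.
- vision.get_calibration(name): a dict with "fx", "fy", "cx", "cy" (pixels), "position" and "orientation" of the camera in the world. Camera axes: x right, y down, z forward; pixel columns grow to the right and rows downward; lengths in m; the calibration is good to about 2 mm. The wrist camera is an equidistant fisheye: a pixel r from the principal point sees the ray r / f radians off the axis. A picture is of the moment at which its call begins: read the wrist's pose just before it. get_calibration takes no time and is no camera call; for the wrist camera it gives the pose at the moment of the call.
A pose or a line that the arm cannot do raises r.PlanningError and nothing moves.
- r.sign_off(): hands the job in; it is judged then, once.
Trained networks look in the newest picture that a camera, given by its name, has taken for a name from the list of things; names that differ only in an ending like _2 or _b are one class to them, and where a whole thing is asked for, a point or a joint stands for the part that bears it (a point fixed in the world has none). Each returns a list of dicts, best first, with "score" (0 to 1); they miss things now and then, are a little off and sometimes report something else, mostly with a low value. They report only what shows in the picture. A call takes as long as a camera call. They do not tell look-alikes from the thing itself.
- models.boxes_of(thing, camera): "at" ([x, y, z] in m, in world coordinates, good to about 4 mm: the middle of the surface that is visible of it).
- models.regions_of(thing, camera): "pixels" (480x640 bool, what is visible of it).
- models.mark_of(thing, camera): "at" ([x, y, z] in m, in world coordinates, good to about 4 mm: a listed point, or the origin of a listed thing).
Readings, each from a call of its own:
- telemetry.current_t(): time.
- telemetry.current_joints(): joint angles.
- telemetry.current_dq(): joint speeds.
- telemetry.current_joint_efforts(): joint torques, N m.
- telemetry.current_ee_pos(): TCP position.
- telemetry.current_tool_rot(): TCP orientation.
- telemetry.current_wrist_force(): force on the tool from outside, world axes, zero at the start.
- telemetry.current_torque(): the same for the moment, N m.
- telemetry.current_opening(): finger opening in m.
- telemetry.current_finger_force(): force on a finger pad.
Only numpy, scipy, OpenCV 4.12 (cv2) and the standard library are available. Lean on these libraries where they do the work, as an engineer would, in place of code of your own. Each camera call takes 0.05 s, during which the arm holds its last target. There are 200 camera calls.

### The job

Take the wooden-handled key lying on the table, push it fully home into the lock on the sloping front of the medicine box, and turn it clockwise until the hidden bolt lets go and the lid springs ajar. Then let the sprung lock bring the key back slowly under your hand to where it started, never letting it snap back, and leave the key fully in the lock with the lid ajar. Leave the other things on the table where they are.

Things in the scene. Friction and masses are not known exactly. Their poses are not given: they have to be found in the camera images.
- key: Key, 90 g, 124 mm long, lying flat on either side of the box. Dark wood handle 70 x 40 wide x 26 thick; brass collar 6 long x 30 x 20; flat steel blade 42 x 15.6 wide x 5.6 thick, last 6 mm only 11.6 x 3.6. All on one axis, 13 mm above the table; same either way up. Origin: centre of the handle's underside; x to the blade tip, y across the width, z up.
- key_tip (a point): Tip of the key's blade, on the key's axis: 83 mm along +x from the handle's middle and 13 mm above its underside. Axes as key.
- key_end (a point): Middle of the handle's free end face: 35 mm along -x from the handle's middle, 13 mm above its underside. Axes as key. Lying flat, the key can be taken only across its 40 mm width from above or tilted; once in the lock it can be let go and taken by this end, fingers along the key, to turn it.
- medbox: Plywood box, fixed; 180 deep (x), 170 mm wide (y). Low front (45 mm high) faces -x, the robot; from it a front slopes up and back at 40 degrees from level (x -100 to +10 mm) to the flat top, 137 mm high, with a 10 mm thick lid (to x +80). Brass lock in the middle of the slope. Origin: on the table, 100 mm behind its front, mid-width; z up.
- lock_mouth (a point): Keyhole mouth centre, on the face of a brass barrel 6 mm proud of the slope; 49 mm towards -x and 96 mm above medbox's origin. z: out of the lock, 50 degrees above level; y: along the slot's width, level at rest; x: up the slope. Slot 18.4 (y) x 8.4 mm, 46 deep; its first 8 mm widen by 4 mm a side. Key home: collar on the barrel, tip 42 mm in, key's z along this x. Turns with the barrel.
- lock (a joint): Barrel angle, rad: 0 at rest, grows clockwise seen facing the lock, stop 1.5. A spring returns it: 0.03 N m at rest, 0.13 at 1.4 rad; let go there it snaps back at some 8 rad/s (led by hand, under 3). Blade play in the slot about 0.2 rad. The bolt frees the lid at 0.85 to 1.0 rad and slides out again harmlessly when the key returns.
- lid (a joint): Lid angle in rad, hinged along its back edge: 0 shut and bolted, about 0.43 when it has sprung ajar (front edge then some 28 mm up); it stays ajar by its own spring.
- lid_edge (a point): Middle of the lid's front upper edge, 147 mm above the table when shut. x runs back to the hinge 72 mm away.
- poacher: Bystander: orange silicone egg poacher, a cup 90 mm across and 45 mm high with two tabs, 138 mm over the tabs, lying on the side of the box where the key is not. Origin: centre of its underside.
- bowls: Bystander: stack of three nested melamine bowls, 150 mm across, 88 mm high. Origin: centre of the underside.
- canister: Bystander: closed aluminium coffee canister, 96 mm across, 165 mm high. Origin: centre of its underside.
There are look-alikes about, which are no part of the job. Of the things that look like the key, the middle-sized one is meant.

How it is judged:
By the outcome, as a careful person would: the job done as asked, in the order asked, and still so for the second after the job is handed in, with the robot touching nothing.
It also fails if it takes over 66 s, if anything falls off the work surface, if the arm or the gripper's body presses on something with over 40 N, if the wrist force passes 120 N, or if a joint passes its speed limit or range.

## Working session

There is one attempt and no reset: what is moved stays moved. The work goes in short steps, each a Python script; the robot and the scene stay as the last script left them, time stands still between calls to the robot, and variables do not carry over. Pictures are saved under pics/ and viewed, at most 10 in all, crops included, and the job is handed in when it is done.

```bash
ls; mkdir -p pics
python3 - <<'E'
from plant import r, vision, models, telemetry
import cv2,numpy as np
ims=[]
for c in("scene","top"):
    im=vision.snapshot(c); cv2.imwrite(f"pics/{c}0.png",im[:,:,::-1])
    cal=vision.get_calibration(c); print(c,{k:np.round(v,3).tolist() for k,v in cal.items()})
    for n in("key","key_tip","key_end","medbox","lock_mouth","lid_edge","poacher","bowls","canister"):
        print(n,[(np.round(d["at"],3).tolist(),round(d["score"],2)) for d in models.mark_of(n,c)][:5])
print(telemetry.current_t())
E
```

```text
pics
scene {'fx': 570.884, 'fy': 570.884, 'cx': 326.708, 'cy': 244.801, 'position': [1.255, 0.483, 1.525], 'orientation': [-0.12, 0.453, 0.851, -0.236]}
key [([0.336, -0.352, -0.002], 0.72), ([0.495, -0.24, -0.0], 0.65), ([0.401, -0.15, 0.001], 0.5)]
key_tip [([0.568, -0.2, 0.015], 0.9), ([0.45, -0.372, 0.013], 0.78), ([0.345, -0.134, 0.008], 0.75)]
key_end [([0.46, -0.248, 0.013], 0.81), ([0.289, -0.337, 0.022], 0.78), ([0.426, -0.157, 0.011], 0.67)]
medbox [([0.678, -0.049, 0.002], 0.87)]
lock_mouth [([0.631, -0.056, 0.094], 0.61)]
lid_edge [([0.692, -0.043, 0.149], 0.96)]
poacher [([0.492, 0.251, 0.001], 0.72)]
bowls [([0.6, -0.499, 0.001], 0.88)]
canister [([0.577, 0.459, -0.0], 0.58)]
top {'fx': 488.697, 'fy': 488.697, 'cx': 319.721, 'cy': 244.943, 'position': [0.371, -0.028, 1.248], 'orientation': [0.077, -0.695, 0.713, -0.06]}
key [([0.336, -0.343, 0.003], 0.88), ([0.402, -0.155, 0.004], 0.86), ([0.489, -0.232, 0.001], 0.85), ([0.571, 0.46, -0.006], 0.55)]
key_tip [([0.347, -0.134, 0.008], 0.77), ([0.565, -0.202, 0.012], 0.57)]
key_end [([0.289, -0.336, 0.018], 0.8), ([0.56, -0.201, 0.012], 0.68), ([0.46, -0.246, 0.014], 0.56)]
medbox [([0.682, -0.048, -0.002], 0.84)]
lock_mouth [([0.633, -0.057, 0.092], 0.71)]
lid_edge [([0.687, -0.047, 0.147], 0.77)]
poacher []
bowls [([0.598, -0.494, -0.002], 0.78)]
canister [([0.574, 0.457, -0.004], 0.83)]
1.0
```

View pics/top0.png

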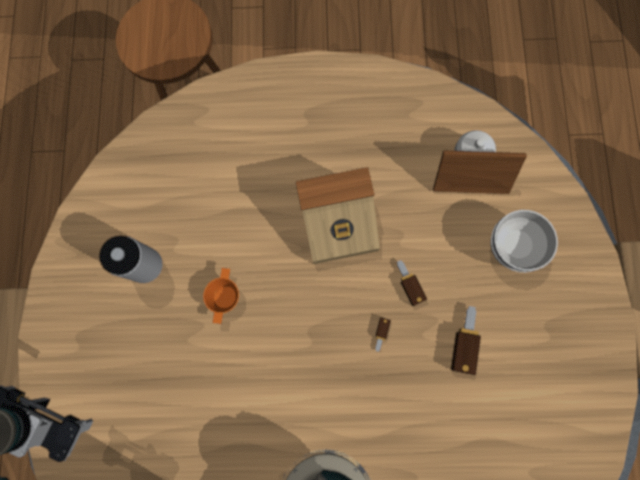

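View pics/scene0.png

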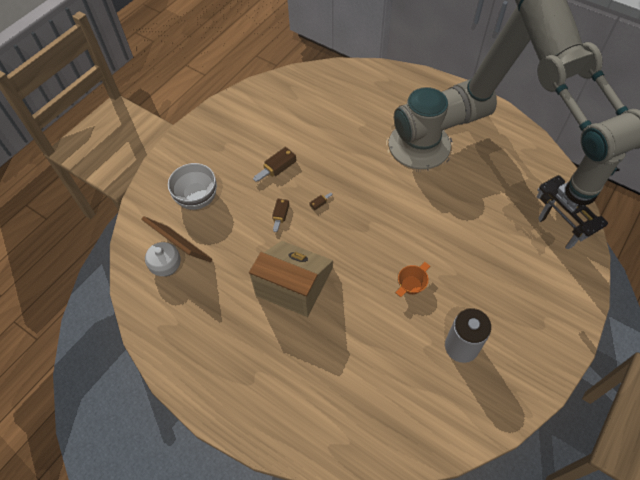

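```bash
cat > h.py <<'E'
from plant import r, gripper_to, inverse_kinematics as ik, vision, models, telemetry as T
import numpy as np, cv2
from scipy.spatial.transform import Rotation as R
KEY=np.array([0.4925,-0.234,0.]); KYAW=0.408
LOCK=np.array([0.632,-0.0565,0.095]); BYAW=0.2
def q(M): x,y,z,w=R.from_matrix(M).as_quat(); return [w,x,y,z]
def M(qq): return R.from_quat([qq[1],qq[2],qq[3],qq[0]]).as_matrix()
def keyframe(yaw,pitch,roll=0):  # columns key x,y,z; pitch = nose down
    return (R.from_euler('ZYX',[yaw,pitch,roll])).as_matrix()
def tool(K,e,flip=False): # tool z at angle e from key x toward -key z, tool y = key y
    z=K@[np.cos(e),0,-np.sin(e)]; y=K[:,1]*(-1 if flip else 1)
    return np.c_[np.cross(y,z),y,z]
def tcp(g,Rt): return g-0.006*Rt[:,2]   # grasp point -> TCP
def snap(c,name):
    cal=vision.get_calibration(c); im=vision.snapshot(c); cv2.imwrite(f"pics/{name}.png",im[:,:,::-1]); return im,cal
def ray(cal,px,fish=True):
    a=np.array([(px[0]-cal["cx"])/cal["fx"],(px[1]-cal["cy"])/cal["fy"]]); t=np.linalg.norm(a)
    v=np.r_[a/t*np.sin(t),np.cos(t)] if fish else np.r_[a,1]
    return M(cal["orientation"])@v
def plane(cal,px,z,fish=True):
    d=ray(cal,px,fish); p=np.array(cal["position"]); return p+d*(z-p[2])/d[2]
def proj(cal,P,fish=True):
    v=M(cal["orientation"]).T@(np.asarray(P)-cal["position"])
    if fish:
        n=np.hypot(v[0],v[1]); t=np.arctan2(n,v[2]); a=v[:2]/n*t
    else: a=v[:2]/v[2]
    return np.array([cal["cx"]+cal["fx"]*a[0],cal["cy"]+cal["fy"]*a[1]])
def marks(n,c): return [(np.round(d["at"],4).tolist(),round(d["score"],2)) for d in models.mark_of(n,c)][:4]
E
python3 - <<'E'
from h import *
def t(n,g,Rt):
    s=ik(tcp(np.array(g),Rt),q(Rt)); print(n,None if s is None else np.round(s,2))
d=np.pi/180
L=keyframe(BYAW,50*d); ax=-L[:,0]
for fl in(0,1):
  for e in(40,50,60,75):
    K=keyframe(KYAW,0); Rt=tool(K,e*d,fl)
    t(f"grasp{e}{fl}",KEY+[0,0,.022],Rt); t("  up",KEY+[0,0,.15],Rt)
    Rt=tool(L,e*d,fl)
    t("  pre",LOCK+ax*.14,Rt); t("  home",LOCK+ax*.041,Rt)
  for a in(-.2,0,.7,1.4):
    Rt=tool(keyframe(BYAW,50*d,a),0,fl); t(f"turn{a}{fl}",LOCK+ax*.06,Rt); 
  t("turnback",LOCK+ax*.16,tool(L,0,fl))
E
```

```text
grasp400 [-1.15  0.54  2.25  1.3   0.92  2.02]
  up [-1.15  0.28  2.13  1.07  1.07  2.44]
  pre [-0.26  0.25  1.6   0.    1.29 -2.03]
  home [-0.22  0.39  1.58  0.    1.17 -1.99]
grasp500 [-1.04  0.45  2.19  1.13  0.78  2.32]
  up None
  pre [-0.22  0.34  1.47 -0.07  1.48 -1.97]
  home [-0.18  0.48  1.44 -0.07  1.38 -1.93]
grasp600 [-0.92  0.39  2.12  0.86  0.69  2.69]
  up None
  pre [-0.18  0.44  1.36 -0.13  1.67 -1.94]
  home [-0.14  0.58  1.3  -0.12  1.59 -1.9 ]
grasp750 None
  up None
  pre [-0.13  0.59  1.2  -0.2   1.93 -1.92]
  home [-0.11  0.74  1.11 -0.18  1.88 -1.88]
turn-0.20 None
turn00 None
turn0.70 [-0.49  0.17  2.16  1.08  0.48 -2.46]
turn1.40 [-0.49  0.17  2.16  1.08  0.48 -1.76]
turnback None
grasp401 [-1.15  0.54  2.25  1.3   0.92 -1.12]
  up [-1.15  0.28  2.13  1.07  1.07 -0.7 ]
  pre [-0.26  0.25  1.6   0.    1.29  1.11]
  home [-0.22  0.39  1.58  0.    1.17  1.16]
grasp501 [-1.04  0.45  2.19  1.13  0.78 -0.83]
  up [-1.04  0.22  2.05  0.87  0.99 -0.42]
  pre [-0.22  0.34  1.47 -0.07  1.48  1.17]
  home [-0.18  0.48  1.44 -0.07  1.38  1.21]
grasp601 [-0.92  0.39  2.12  0.86  0.69 -0.45]
  up [-0.92  0.2   1.96  0.64  0.95 -0.13]
  pre [-0.18  0.44  1.36 -0.13  1.67  1.2 ]
  home [-0.14  0.58  1.3  -0.12  1.59  1.24]
grasp751 [-0.74  0.37  1.99  0.37  0.7   0.15]
  up [-0.74  0.21  1.82  0.28  1.01  0.29]
  pre [-0.13  0.59  1.2  -0.2   1.93  1.22]
  home [-0.11  0.74  1.11 -0.18  1.88  1.26]
turn-0.21 [-0.49  0.17  2.16  1.08  0.48 -0.22]
turn01 [-0.49  0.17  2.16  1.08  0.48 -0.02]
turn0.71 [-0.49  0.17  2.16  1.08  0.48  0.68]
turn1.41 [-0.49  0.17  2.16  1.08  0.48  1.38]
turnback [-0.61 -0.03  2.13  0.82  0.7   0.21]
```

Run:
```python
from h import *
d=np.pi/180
L=keyframe(BYAW,50*d); ax=-L[:,0]
for e,o in((0,.22),(20,.22),(35,.24)):
    Rt=tool(L,e*d,1)
    try: r.move_to(tcp(LOCK+ax*o,Rt),q(Rt)); print("ok",e,o); break
    except r.PlanningError as x: print(x)
im,cal=snap("wrist","w_box"); print(proj(cal,LOCK),proj(cal,KEY))
for n in("lock_mouth","lid_edge","medbox"): print(n,marks(n,"wrist"))
K=keyframe(KYAW,0); Rt=tool(K,55*d,1)
r.move_to(tcp(KEY+[0,0,.17],Rt),q(Rt))
im,cal=snap("wrist","w_key"); print(proj(cal,KEY+[0,0,.013]))
for n in("key","key_tip","key_end"): print(n,marks(n,"wrist"))
print(T.current_t())
```

```text
ok 0 0.22
[312.33891054 213.82321571] [436.371703   383.48401588]
lock_mouth [([0.6318, -0.0616, 0.0941], 0.8)]
lid_edge [([0.6894, -0.0446, 0.1504], 0.6)]
medbox [([0.681, -0.0488, -0.0014], 0.58)]
[313.30953206 334.00721183]
key [([0.3991, -0.1481, -0.0006], 0.8), ([0.4905, -0.2351, -0.0], 0.56), ([0.6336, -0.0583, 0.0944], 0.38)]
key_tip [([0.5689, -0.1981, 0.0145], 0.97), ([0.3431, -0.1371, 0.0137], 0.55)]
key_end []
4.4917
```

View pics/w_box.png

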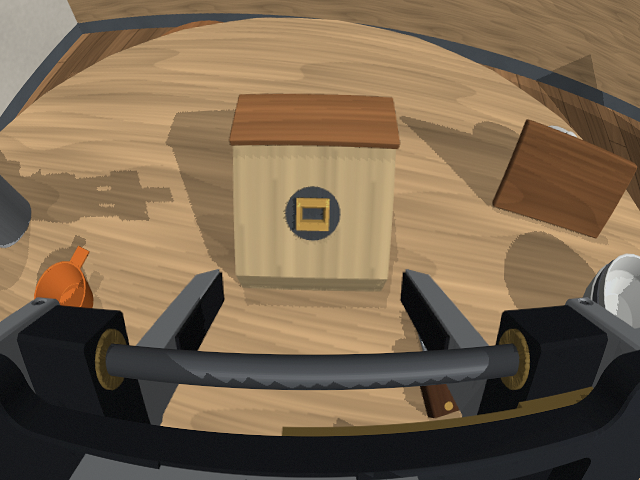

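View pics/w_key.png

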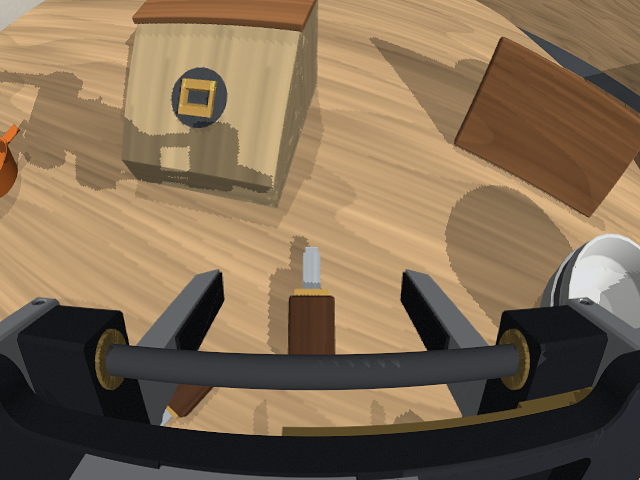

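```bash
python3 - <<'E'
import cv2
a=cv2.imread("pics/w_box.png")[85:295,220:410]; b=cv2.imread("pics/w_key.png")[235:355,270:350]
a=cv2.resize(a,None,fx=2.8,fy=2.8,interpolation=cv2.INTER_CUBIC);cv2.imwrite("pics/c1.png",a)
E
python3 - <<'E'
from h import *
cal=vision.get_calibration("wrist")
K=keyframe(KYAW,0)
for p in([.083,0,.013],[.035,.02,.026],[.035,-.02,.026],[.041,-.0078,.016],[.041,.0078,.016]): print(p,proj(cal,KEY+K@p).round(1))
E
```

```text
[0.083, 0, 0.013] [313.4 246.4]
[0.035, 0.02, 0.026] [290.5 293.2]
[0.035, -0.02, 0.026] [336.4 293.3]
[0.041, -0.0078, 0.016] [322.1 289.2]
[0.041, 0.0078, 0.016] [304.8 289.1]
```

View pics/c1.png

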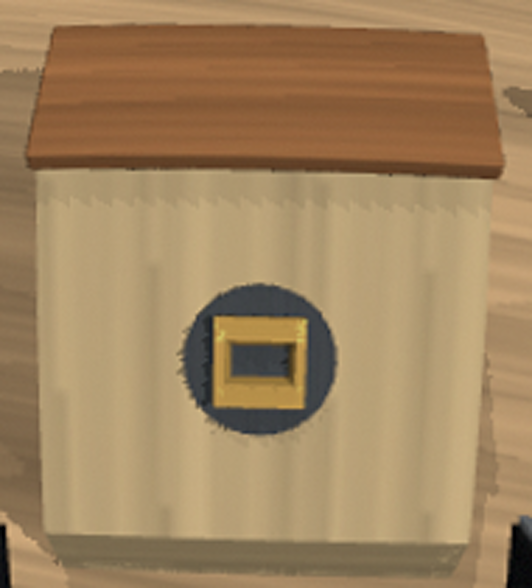

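Run:
```python
from h import *
from scipy.optimize import least_squares
d=np.pi/180
c=vision.get_calibration("wrist"); Rn=M(T.current_tool_rot()); pn=np.array(T.current_ee_pos())
rc=Rn.T@M(c["orientation"]); tc=Rn.T@(np.array(c["position"])-pn)
L=keyframe(BYAW,50*d); Rt=tool(L,0,1); p=tcp(LOCK-L[:,0]*.22,Rt)
cal=dict(c,position=p+Rt@tc,orientation=q(Rt@rc)); print(proj(cal,LOCK))
px=np.array([[236.8,275.4],[387.9,279.6],[313.9,214.3],[313.2,214.6],[238.9,94.3],[393.2,97.9],[230,145],[399,148.6]])
def res(v):
    x,y,yaw,w,xl=v; P=np.array([[-.1,.085,.045],[-.1,-.085,.045],[-.049,0,.096],[-.049,0,.096],[.08,w,.147],[.08,-w,.147],[xl,w,.137],[xl,-w,.137]])
    W=P@R.from_euler('z',yaw).as_matrix().T+[x,y,0]
    return (np.array([proj(cal,a) for a in W])-px).ravel()
s=least_squares(res,[.68,-.048,.2,.088,.008]); x,y,yaw=s.x[:3]; print(s.x.round(4),res(s.x).reshape(-1,2).round(1).tolist())
print("lock",np.array([x,y])-.049*np.array([np.cos(yaw),np.sin(yaw)]))
# key fit
px2=np.array([[312,247],[289,297],[334,297],[303.,288],[320.5,288]])
K0=np.array([[.083,0,.013],[.035,.02,.026],[.035,-.02,.026],[.047,.0078,.016],[.047,-.0078,.016]])
def rk(v): return (np.array([proj(c,np.r_[v[:2],0]+keyframe(v[2],0)@a) for a in K0])-px2)[:3].ravel()
s=least_squares(rk,[.4925,-.234,.408]); print(s.x.round(4),s.fun.round(1))
```

```text
[312.01001161 213.47397361]
[ 0.6782 -0.0497  0.1748  0.088   0.0105] [[-0.5, 0.3], [0.1, -0.3], [-0.6, 0.7], [0.1, 0.4], [-0.2, -0.6], [0.5, -1.2], [0.6, 0.1], [0.1, -0.0]]
lock [ 0.62991584 -0.05824794]
[ 0.4894 -0.2334  0.4041] [-0.1  2.  -0.4 -1.   0.5 -0.7]
```

```bash
sed -i 's/^KEY=.*/KEY=np.array([0.490,-0.2335,0.]); KYAW=0.404/; s/^LOCK=.*/LOCK=np.array([0.630,-0.0582,0.096]); BYAW=0.175; D=np.pi\/180; L=keyframe0=None; GX=-.003/' h.py
cat >> h.py <<'E'
L=keyframe(BYAW,50*D); ax=-L[:,0]
def inlock(s,dy=0,dz=0,e=55): # key with its home pose drawn out by s; tool pose
    Rt=tool(L,e*D,1); g=LOCK+ax*(.041+s)+L@[GX,dy,.011+dz]; return tcp(g,Rt),q(Rt)
E
python3 - <<'E'
from h import *
K=keyframe(KYAW,0); Rt=tool(K,55*D,1); g=KEY+K@[GX,0,.024]
gripper_to(.07,25)
r.move_to(tcp(g+[0,0,.08],Rt),q(Rt))
print(r.move_l(tcp(g,Rt),vel=.08,guard=8),T.current_ee_pos(),tcp(g,Rt))
gripper_to(.02,25); print(T.current_opening(),T.current_finger_force())
r.move_l(tcp(g+[0,0,.16],Rt),vel=.12); print(T.current_opening())
p,o=inlock(.075); r.move_to(p,o)
print(T.current_t(),T.current_wrist_force())
im,cal=snap("wrist","w_pre")
for P in([.083,0,.013],[.035,.02,.026],[.035,-.02,.026]): print(proj(cal,LOCK+ax*.116+L@(np.array(P)-[0,0,.013])).round(1))
print(proj(cal,LOCK))
snap("scene","s_pre")
print([marks(n,"wrist") for n in("key_tip","lock_mouth")],"want tip",LOCK+ax*.033)
E
```

```text
False [ 0.48433201 -0.23630732  0.02938448] [ 0.4840771  -0.23603213  0.02891491]
0.03955190495662359 24.9995157122612
0.03952610875551449
9.925 [-0.3756646  -0.15719415 -0.87939801]
[311.  155.1]
[270.5 222.1]
[351.1 222.1]
[311.10887367 111.92231438]
[[([0.6105, -0.0602, 0.1231], 0.72), ([0.4461, -0.377, 0.0203], 0.72)], [([0.6293, -0.0574, 0.0976], 0.62)]] want tip [ 0.60911199 -0.06189318  0.12127947]
```

View pics/w_pre.png

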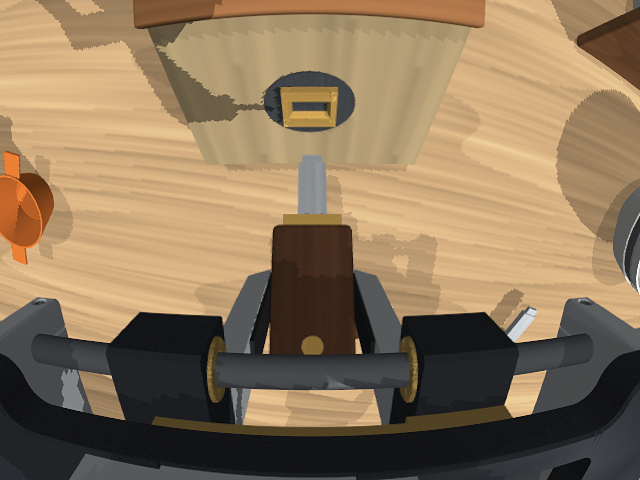

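Run:
```python
import cv2
a=cv2.imread("pics/w_pre.png")[60:240,255:370]
cv2.imwrite("pics/c2.png",cv2.resize(a,None,fx=3.3,fy=3.3,interpolation=cv2.INTER_CUBIC))
```

```text
(no output)
```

View pics/c2.png

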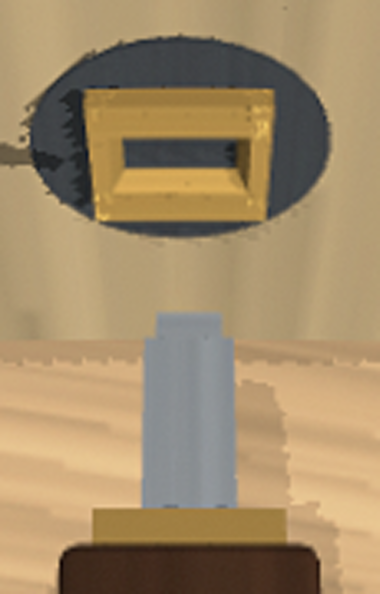

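Run:
```python
from h import *
gripper_to(.02,40)
f0=np.array(T.current_wrist_force())
def st(s,v,gd):
    p,o=inlock(s,.0014,.0008); h=r.move_l(p,rot=o,vel=v,guard=gd)
    print(s,h,"real s %.4f"%(s+(np.array(T.current_ee_pos())-p)@ax),"F(out,y,up)",(L.T@(np.array(T.current_wrist_force())-f0)*[-1,1,1]).round(1)); return h
st(.048,.06,10)
for s in(.036,.028,.02,.01,-.003):
    if st(s,.03,14): break
print(T.current_t())
snap("wrist","w_in1"); cv2.imwrite("pics/c3.png",cv2.resize(cv2.imread("pics/w_in1.png")[40:300,200:440],None,fx=2,fy=2))
```

```text
0.048 False real s 0.0477 F(out,y,up) [ 0.7 -0.1 -0.2]
0.036 False real s 0.0359 F(out,y,up) [ 0.5  0.3 -0. ]
0.028 False real s 0.0278 F(out,y,up) [-0.1 -0.4 -0.1]
0.02 False real s 0.0198 F(out,y,up) [-0.2  0.3 -0.6]
0.01 False real s 0.0098 F(out,y,up) [-0.4  0.1 -0.2]
-0.003 True real s -0.0001 F(out,y,up) [3.8 0.3 2.2]
13.2167
```

View pics/c3.png

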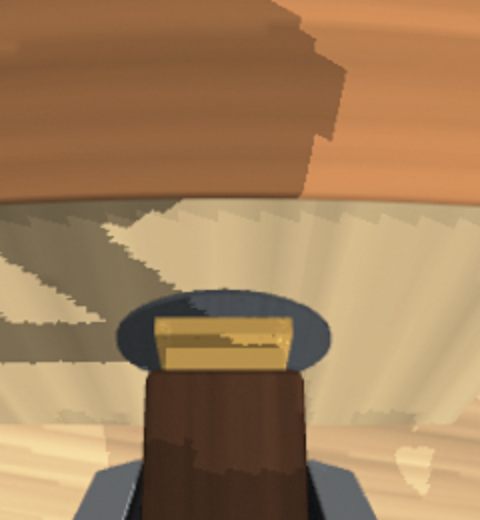

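Run:
```python
from h import *
gripper_to(.07,40)
p=np.array(T.current_ee_pos()); Rt=M(T.current_tool_rot())
r.move_l(p-.13*Rt[:,2],vel=.15)
Ra=tool(L,0,1); C=LOCK+L@[0,.0014,.0008]
r.move_to(tcp(C+ax*.17,Ra),q(Ra))
im,cal=snap("wrist","w_end"); print("t",T.current_t(),"end expected px",proj(cal,C+ax*.076).round(1),proj(cal,LOCK))
print(marks("key_end","wrist"),"want",C+ax*.076)
cv2.imwrite("pics/c4.png",cv2.resize(im[100:340,200:440,::-1],None,fx=2,fy=2))
```

```text
t 16.0333 end expected px [310.3 248. ] [312.17895739 226.18029111]
[([0.5743, -0.072, 0.1478], 0.89)] want [ 0.582254   -0.06522019  0.15473361]
```

View pics/c4.png

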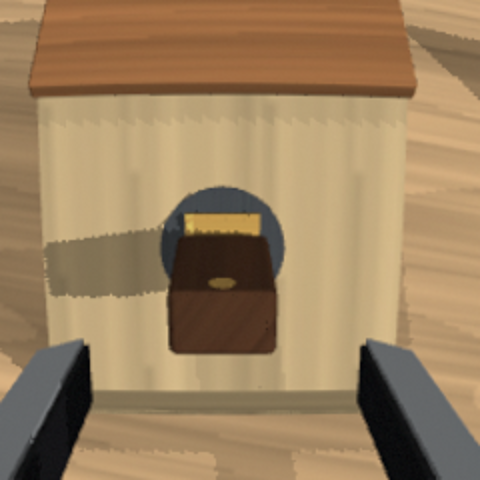

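```bash
cat >> h.py <<'E'
C=LOCK+L@[0,.0014,.0008]; Ra=tool(L,0,1)
E
python3 - <<'E'
from h import *
K=keyframe(BYAW,50*D-.09); Rd=tool(K,0,1); P=C-ax*.022
at=lambda o:tcp(P-K[:,0]*(.022+o),Rd)
r.move_to(at(.15),q(Rd)); f0=np.array(T.current_wrist_force())
F=lambda:(L.T@(np.array(T.current_wrist_force())-f0)*[-1,1,1]).round(1)
print(r.move_l(at(.056),vel=.08,guard=8),F())
gripper_to(.02,40); print("open",T.current_opening(),F())
print(r.move_l(tcp(C+ax*.056,Ra),rot=q(Ra),vel=.02,guard=20),F())
print(r.move_l(tcp(C+ax*.052,Ra),vel=.01,guard=12),F(),"s",(np.array(T.current_ee_pos())-tcp(C+ax*.056,Ra))@ax)
print("t",T.current_t(),T.current_torque(),np.round(T.current_joints(),3))
snap("wrist","w_g2"); print(marks("lid_edge","wrist"))
E
```

```text
False [-0.7  2.1 -0.1]
open 0.03975457850021866 [ 1.9  1.  -1.3]
False [-2.1  1.6 -1.7]
True [ 4.6  1.6 -0.3] s -0.0008200159710073432
t 19.2 [-0.09367875  0.37651422 -0.06327166] [-0.468  0.169  2.166  1.096  0.449 -0.003]
[([0.6882, -0.0463, 0.1477], 0.63)]
```

Run:
```python
from h import *
q0=np.array(T.current_joints()); f0=np.array(T.current_wrist_force()); m0=np.array(T.current_torque())
open("q0.txt","w").write(repr(q0.tolist()))
for a in np.arange(.1,1.31,.1):
    qq=q0.copy(); qq[5]+=a; r.movej(qq)
    if a>.25: print(round(a,2),round(T.current_t(),2),"F",(L.T@(np.array(T.current_wrist_force())-f0)).round(1),"Mx",((np.array(T.current_torque())-m0)@L[:,0]).round(3))
snap("scene","s_turn"); print(marks("lid_edge","scene"),T.current_opening())
```

```text
0.3 20.05 F [ 3.7 -0.8  1.4] Mx 0.01
0.4 20.3 F [ 3.2 -0.2  2. ] Mx -0.003
0.5 20.55 F [ 3.4 -0.8  3.5] Mx -0.032
0.6 20.8 F [4.2 0.9 3.3] Mx 0.029
0.7 21.05 F [3.4 0.3 3.5] Mx -0.026
0.8 21.3 F [4.1 0.5 3.7] Mx -0.004
0.9 21.55 F [4.9 0.1 3. ] Mx -0.029
1.0 21.8 F [ 2.6 -0.1  3.7] Mx -0.017
1.1 22.05 F [ 4.  -0.1  4.2] Mx 0.064
1.2 22.3 F [3.7 1.1 3.8] Mx -0.002
1.3 22.55 F [4.1 1.4 3.5] Mx -0.051
[([0.7012, -0.0448, 0.1743], 0.87)] 0.03968587033295183
```

Run:
```python
from h import *
q0=np.array(eval(open("q0.txt").read()))
for a in np.arange(1.25,-.01,-.05):
    qq=q0.copy(); qq[5]+=a; r.movej(qq)
print("t",T.current_t()); r.hold(.3)
f0=np.array(T.current_wrist_force())
print(r.move_l(tcp(C+ax*.050,Ra),vel=.01,guard=8),(L.T@(np.array(T.current_wrist_force())-f0)).round(1),"s",(np.array(T.current_ee_pos())-tcp(C+ax*.056,Ra))@ax)
K=keyframe(BYAW,50*D-.08); Rd=tool(K,0,1); P=C-ax*.022
s=(np.array(T.current_ee_pos())-tcp(C,Ra))@ax
print(r.move_l(tcp(P-K[:,0]*(.022+s),Rd),rot=q(Rd),vel=.02,guard=12))
gripper_to(.07); 
p=np.array(T.current_ee_pos()); r.move_l(p-.12*Rd[:,2],vel=.08); r.hold(.5)
im,cal=snap("wrist","w_fin"); print("t",T.current_t(),marks("key_end","wrist"),marks("lid_edge","wrist"))
print("end px if home",proj(cal,P-K[:,0]*.098).round(1),"if 5mm out",proj(cal,P-K[:,0]*.103).round(1))
print([proj(cal,P+K@[-.098,y,z]).round(1).tolist() for y in(.02,-.02) for z in(.013,-.013)])
cv2.imwrite("pics/c5.png",cv2.resize(im[60:340,180:460,::-1],None,fx=2,fy=2))
```

```text
t 29.15
True [-0.3  1.5 -3.2] s -0.0008018465199447039
False
t 33.075 [([0.5738, -0.0697, 0.1482], 0.68)] [([0.6993, -0.0436, 0.177], 0.6)]
end px if home [311.7 244.1] if 5mm out [311.7 246. ]
[[283.9, 226.6], [284.5, 261.1], [339.5, 226.7], [338.8, 261.1]]
```

View pics/c5.png

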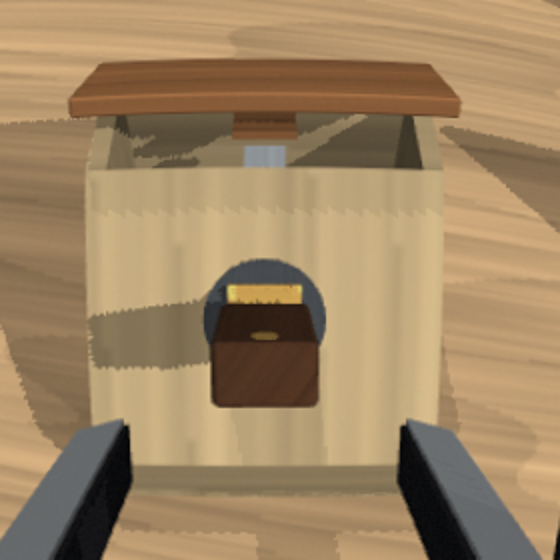

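```bash
python3 -c "
from plant import r
print(r.sign_off())"
```

```text
the job is handed in; nothing more can be done
None
```

The middle-sized key is fully home in the lock. I turned it clockwise until the lid sprang ajar, then led it slowly back to rest and let go. The job was handed in at about 33 s, with no other object handled.

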